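# Show the glued teapot lid to the camera

## Task

The brown teapot lid has been glued underneath: take it by its knob out of the tray of odds and ends and hold it up in front of the little white camera, its underside squarely facing the lens, centred on the lens's line of sight, about 12 cm from the lens. Finish while still holding it steady there in the air; leave the other things where they lie and do not bump the camera or its stand.

Things in the scene. Friction and masses are not known exactly. Their poses are not given: they have to be found in the camera images.
- teapot_lid: Round brown ceramic teapot lid, about 90 g, knob up in the tray. Origin: centre of its underside (foot of the 56 mm wide, 10 mm deep hollow collar it rests on); z up through the knob. Heights above the origin: brim, 84 mm across, 10 to 14 mm; domed top up to 24 mm; knob, upright and nearly cylindrical, from there to 50 mm, 18 mm wide at its foot, 24 to 25 mm wide from 30 to 47 mm.
- lens (a point): Centre of the front glass of the camera: black round lens 28 mm across on a white head 70 x 36 x 34 mm, pivoted in a fork on a stand. z points out along the line of sight: upwards, leaning 20 to 40 degrees from the vertical, roughly towards the robot. y lies along the head's level tilt axis, which is 25 mm behind the lens. Friction keeps the tilt.
- camera_stand: Stand of the camera, fixed to the sill: black disc foot 90 mm across and 10 mm high, steel post, black fork 86 mm wide reaching 100 mm up. Origin: centre of the foot's underside, z up. The tilt axis is 92 mm above it, along its y; the lens leans to its -x. The whole camera is lower than 125 mm.
- tray: Shallow grey tray fixed to the sill, 220 mm (x) by 310 mm (y) by 25 mm high, walls and floor 4 mm thick. Origin: centre of its underside. The lid, the strainer, the white box and the peg lie in it, one in each quarter, which in which varies.
- tea_strainer: Aluminium tea strainer, cup 66 mm wide and 22 mm high with a thin handle along -y, 121 mm long in all. Origin: underside, middle of its length. Leave it.
- white_box: Small white plastic box with a press button in its lid, 45 x 60 x 31 mm high. Origin: centre of underside. Leave it.
- red_peg: Red plastic clothes peg lying flat, 74 mm long (y), 10 mm wide, 12 mm high. Origin: centre of underside. Leave it.
- glass_bowl: Upturned clear glass dessert bowl, 92 mm wide at the rim below, 50 mm high, on the sill beyond the tray and the camera. Origin: centre of the rim, on the sill. Leave it.
There are look-alikes about, which are no part of the job. Of the things shaped like the teapot_lid, the brown one is meant. Of the things that look like the red_peg, take the one that is farthest to the robot's left at the start.

How it is judged:
On the way:
1. the lid is lifted out of the tray in the gripper (z of teapot_lid in the frame of tray above 0.05 m and contact force between the fingers and teapot_lid above 0.5 N and contact force between tray and teapot_lid below 0.05 N), for 0.2 s.
At the end, for the whole second after the job is handed in: Lid held still in the fingers, touching nothing else, over 12 cm up; its origin 95 to 145 mm out from the lens and within 18 mm of its line of sight (lens x and y each), underside to the lens and square within 0.2 rad; the strainer, box, peg and bowl within 20 mm of their starts (contact force between the fingers and teapot_lid above 0.5 N and z of teapot_lid in the frame of lens between 0.095 and 0.145 m and x of teapot_lid in the frame of lens between -0.018 and 0.018 m and y of teapot_lid in the frame of lens between -0.018 and 0.018 m and angle between the z axis of teapot_lid and the z axis of lens, either way round below 0.2 rad and angle between teapot_lid's own z axis and vertical below 1.2 rad and height (world z) of teapot_lid above 0.12 m and linear speed of teapot_lid below 0.02 m/s and angular speed of teapot_lid below 0.15 rad/s and contact force between each of tray, camera_stand, tea_strainer, red_peg, white_box, glass_bowl and teapot_lid below 0.05 N and distance of each of tea_strainer, red_peg, white_box, glass_bowl from where it was at the start of the episode below 0.02 m); the arm keeps its last pose, push and grip.
It fails at once if the tea strainer is moved 20 mm or more (distance of tea_strainer from where it was at the start of the episode above 0.02 m).
It fails at once if the red peg is moved 20 mm or more (distance of red_peg from where it was at the start of the episode above 0.02 m).
It fails at once if the white box is moved 20 mm or more (distance of white_box from where it was at the start of the episode above 0.02 m).
It fails at once if the glass bowl is moved 20 mm or more (distance of glass_bowl from where it was at the start of the episode above 0.02 m).
It fails at once if the camera or its stand is bumped (over 1 N) (contact force between anything else and camera_stand above 1 N).
It also fails if it takes over 42 s, if anything falls off the work surface, if the arm or the gripper's body presses on something with over 40 N, if the wrist force passes 120 N, or if a joint passes its speed limit or range.

## Robot

A 6-joint arm with a two-finger parallel gripper is mounted at the origin on the work surface. World frame = base frame: x ahead of the robot, y to its left, z up, the work surface at z = 0. Lengths are in m, angles in rad, forces in N, time in s.
With the tool pointing down it reaches from about 0.15 to 0.775 m from the base axis. Payload 6.1 kg.
Tool frame: the origin (TCP) lies midway between the tips of the shut fingers; the grasp point (between the pads) lies 19 mm behind it; z points along the fingers, y is the direction in which the jaws open and shut (so a half turn about z gives the same grasp; the last joint's range is limited). The gripper opens to 85 mm and grips with 20 to 120 N. Pads are 22 mm wide; open, the fingers measure 114 mm over their backs; the gripper's body (76 mm by 85 mm) begins 54 mm behind the grasp point. The pads swing forward as they close: fully open they stand 13 mm farther back than shut.
Start: joints at [-1.205, 0.126, -0.04, 1.405, 0, 1.571], TCP at [0.188, -0.49, 0.2] pointing down, gripper open.
Joint ranges: [-2.72, 2.72], [-0.95, 1.95], [-1.27, 1.35], [-1.78, 2.02], [-1.46, 1.47], [-3.14, 3.14]. Speed limits (rad/s): [2.39, 2.39, 3.01, 3.14, 3.14, 3.14].

## Interface

Orientations are given as a unit quaternion [x, y, z, w].
In Python, from workcell import telemetry, vision, job gives the robot as it stands. The module is installed in compiled form; this text tells all that it offers.
- The arm moves only by the tool drive_tool, never from a script. Its argument "targets" is a list of rows, each a list of 7 numbers: the shift along the tool's x, y, z in cm, then the turn, a rotation vector about the tool's x, y, z in degrees, then the finger opening in cm, from 0 to 8.54. A call has 1 to 8 rows; each row shifts and turns the commanded pose from where the row before left it, along the tool's axes as they then stand; what a row does not reach is not made up. A row lasts 1/8 s, in which the tool goes at most 62.5 mm and 10.7 degrees, less where a joint would pass 70% of its speed; a pose out of reach is approached as far as the arm can. A call with a gripper value outside its range is refused whole. The fingers move at their own pace and stop on an object; "squeeze" is the grip in N (left out, the last holds). Time passes only in rows, so rows that do not move let the fingers close. It gives the time, the measured TCP pose, the force and the opening at its end, in the units of the state.
- telemetry.observe(): the state, without advancing time (a new reading comes with each control period).
- vision.read_camera(name): name is "scene" or "side" or "wrist"; returns a dict with "image" (420x560x3 uint8, red, green, blue), "depth" (420x560 float32, m along the optical axis (not along the pixel's ray), 0 where there is no reading), "fx", "fy", "cx", "cy" (pixels), "origin" and "attitude" of the camera in the world; the wrist camera has in their place "T_tool_cam" (4x4, takes a point from camera to tool coordinates, whose origin is the TCP and whose axes are the flange's). Camera axes: x right, y up, looking along -z (the intrinsics and any distortion apply to the point x, -y, -z); pixel columns grow to the right and rows downward; lengths in m; the calibration is good to about 2 mm. A picture is of the moment at which its call begins: read the wrist's pose just before it.
- job.close_job(): hands the job in, once; it reports no verdict.
The state is a dict: "t": time; "joint_positions": joint angles; "qd": joint speeds; "tau": joint torques, N m; "tcp_pos": TCP position; "tool_rot": TCP orientation; "contact_force": force on the tool from outside, world axes, zero at the start; "wrist_torque": the same for the moment, N m; "finger_gap": finger opening in m.
Only numpy, scipy, OpenCV 4.12 (cv2) and the standard library are available. Lean on these libraries where they do the work, as an engineer would, in place of code of your own. Each camera call takes 0.05 s, during which the arm holds its last target.

## Working session

There is one attempt and no reset: what is moved stays moved. The work goes in short steps, Python scripts to look and compute and a tool call to move; the robot and the scene stay as the last step left them, time stands still between calls to the robot, and variables do not carry over. Pictures are saved under pics/ and viewed, and the job is handed in when it is done.

Besides the shell and the picture viewer there is one more tool, called after "Request:" in YAML: its name, and indented under it one key for each argument. drive_tool: Moves the arm, as the interface text tells. Its arguments: {"type":"object","properties":{"targets":{"type":"array","items":{"type":"array","items":{"type":"number"}}},"squeeze":{"type":"number"}},"required":["targets"]}

```bash
mkdir -p pics; ls; cat > h.py <<'E'
import numpy as np,cv2
from scipy.spatial.transform import Rotation as R
from workcell import telemetry,vision,job
def grab(n,name):
    s=telemetry.observe()
    d=vision.read_camera(n)
    cv2.imwrite(f'pics/{name}.png',d['image'][:,:,::-1])
    d={k:v for k,v in d.items()}
    d['tcp_pos']=s['tcp_pos'];d['tool_rot']=s['tool_rot']
    np.save(f'pics/{name}.npy',d,allow_pickle=True)
    return d
def load(name): return np.load(f'pics/{name}.npy',allow_pickle=True).item()
def pose(d):
    if 'T_tool_cam' in d:
        T=np.eye(4);T[:3,:3]=R.from_quat(d['tool_rot']).as_matrix();T[:3,3]=d['tcp_pos']
        T=T@np.array(d['T_tool_cam']);return T[:3,:3],T[:3,3]
    a=np.array(d['attitude'])
    M=a if a.shape==(3,3) else R.from_quat(a).as_matrix()
    return M,np.array(d['origin'])
def pts(d):
    h,w=d['depth'].shape
    u,v=np.meshgrid(np.arange(w),np.arange(h))
    z=d['depth']
    P=np.stack([(u-d['cx'])/d['fx']*z,-(v-d['cy'])/d['fy']*z,-z],-1)
    M,o=pose(d)
    return P@M.T+o
def proj(d,p):
    M,o=pose(d);c=(np.asarray(p)-o)@M
    return np.stack([d['cx']+d['fx']*c[...,0]/-c[...,2],d['cy']+d['fy']*c[...,1]/c[...,2]],-1)
E
python3 - <<'E'
from h import *
for n in ['scene','side','wrist']:
    d=grab(n,n+'0'); print(n,{k:v for k,v in d.items() if k not in('image','depth')})
print(telemetry.observe())
E
```

```text
pics
scene {'fx': 527.5396828001648, 'fy': 527.5396828001648, 'cx': 278.70570902009024, 'cy': 202.8694137069883, 'origin': array([1.37140247, 0.46557697, 0.81558605]), 'attitude': array([0.21835045, 0.38558066, 0.77860877, 0.4443186 ]), 'tcp_pos': array([ 0.1876202 , -0.48984598,  0.19970339]), 'tool_rot': array([ 9.83321338e-01,  1.81874968e-01, -1.47305243e-04, -7.87284905e-04])}
side {'fx': 414.72431793255157, 'fy': 414.72431793255157, 'cx': 287.81823091672595, 'cy': 212.84671601681873, 'origin': array([0.15159772, 0.64570979, 0.78283416]), 'attitude': array([-0.10409877,  0.40058057,  0.87545905, -0.24953978]), 'tcp_pos': array([ 0.1876328 , -0.48986647,  0.19976671]), 'tool_rot': array([ 9.83320331e-01,  1.81880595e-01, -1.44941106e-04, -7.45084503e-04])}
wrist {'fx': 295.3561624448501, 'fy': 295.3561624448501, 'cx': 279.7466039513773, 'cy': 206.10996243388365, 'T_tool_cam': array([[ 6.03149413e-04,  9.59565227e-01,  2.81485722e-01,
         7.21409370e-02],
       [ 9.99999677e-01, -7.28175917e-04,  3.39566320e-04,
        -1.13651575e-03],
       [ 5.30807156e-04,  2.81485426e
[... 268 characters left out ...]
3273426e-04])}
{'t': 0.15, 'joint_positions': array([-1.20500511e+00,  1.26288408e-01, -4.03362026e-02,  1.40538629e+00,
        4.19637173e-05,  1.57078758e+00]), 'qd': array([ 0.00112223, -0.00045827,  0.00155306,  0.00049312, -0.00139665,
       -0.00196775]), 'tau': array([-1.30087006e-03, -4.36275351e+01,  3.53150439e+01,  1.35695381e-02,
       -1.72992318e-04,  4.79353474e-06]), 'tcp_pos': array([ 0.18768182, -0.48995538,  0.19990096]), 'tool_rot': array([ 9.83320194e-01,  1.81881902e-01, -8.98172376e-05, -6.00973812e-04]), 'contact_force': array([-0.05384402,  0.9753148 , -0.4946889 ]), 'wrist_torque': array([-0.03024268, -0.03120405, -0.01265435]), 'finger_gap': 0.08546682659021461}
```

View pics/scene0.png

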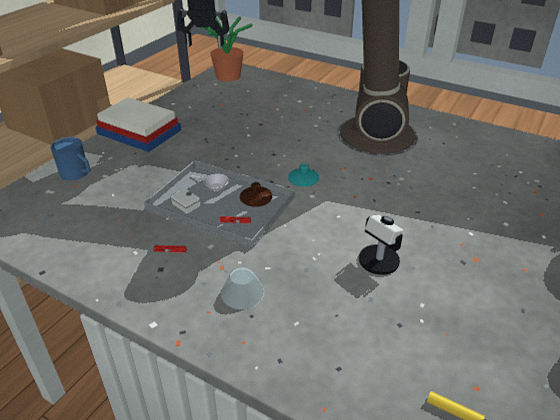

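View pics/side0.png

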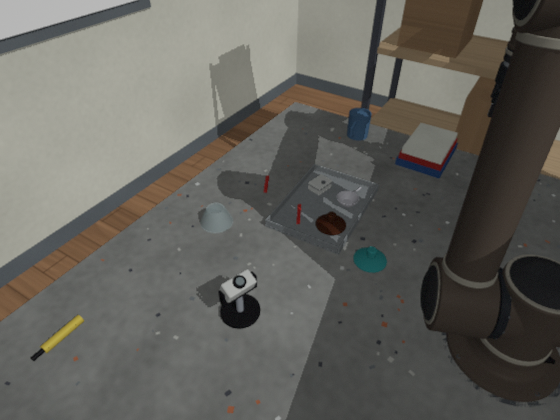

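View pics/wrist0.png

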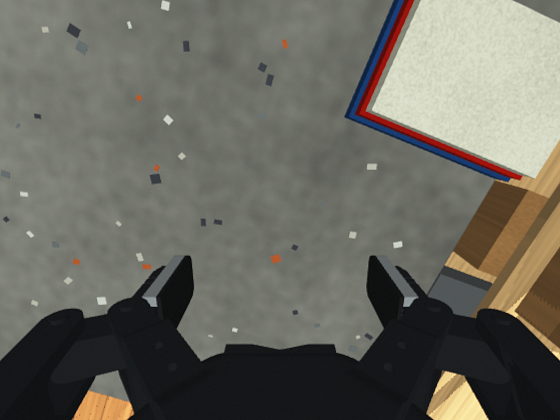

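The brown lid is at scene (256,194) / side (331,223). Its look-alike, the teal lid, is at scene (304,176) / side (370,257). The camera is at scene (383,235) / side (240,290). I choose the brown lid inside the tray and will check it in close crops.

```bash
python3 - <<'E'
from h import *
def crop(n,x0,y0,x1,y1,s):
    return cv2.resize(cv2.imread(f'pics/{n}.png')[y0:y1,x0:x1],None,fx=s,fy=s,interpolation=cv2.INTER_CUBIC)
cv2.imwrite('pics/c1.png',np.hstack([crop('scene0',345,200,420,290,6),cv2.resize(crop('side0',205,260,275,335,6),(420,540))][:1]))
cv2.imwrite('pics/c2.png',crop('side0',205,260,275,335,7))
cv2.imwrite('pics/c3.png',crop('scene0',140,150,330,255,4))
cv2.imwrite('pics/c4.png',crop('side0',255,165,400,275,5))
for n in ['scene0','side0']:
    d=load(n);P=pts(d);im=d['image'].astype(int)
    r,g,b=im[...,0],im[...,1],im[...,2]
    m=(r>g*1.6)&(g>=b)&(r<140)&(P[...,2]>0.005)&(P[...,2]<0.08)&(P[...,0]>.2)
    q=P[m];print(n,len(q),q.min(0),q.max(0),np.median(q,0))
    t=q[q[:,2]>q[:,2].max()-0.006];print('top',t.mean(0),len(t))
E
```

```text
scene0 1012 [ 0.29179712 -0.7412559   0.00510246] [ 0.75514942 -0.09468813  0.0572223 ] [ 0.4754825  -0.17512314  0.02712082]
top [ 0.48025931 -0.13326352  0.05365101] 25
side0 836 [ 0.29153035 -0.744423    0.0050847 ] [ 0.7493481  -0.09244263  0.0575643 ] [ 0.46102037 -0.1379526   0.02629714]
top [ 0.47254529 -0.1300189   0.05414496] 26
```

View pics/c1.png

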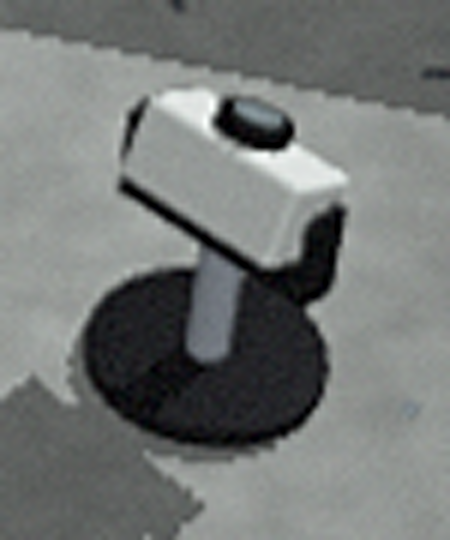

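View pics/c2.png

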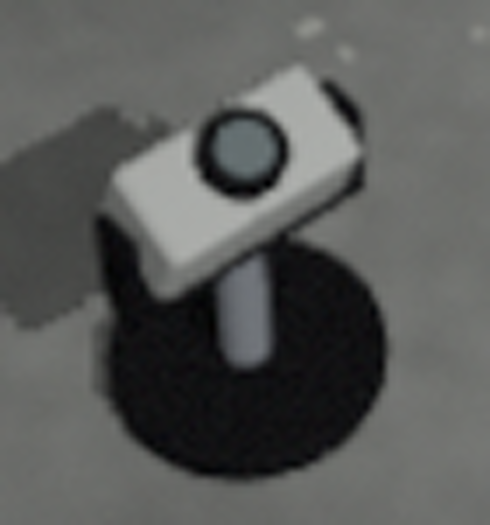

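View pics/c3.png

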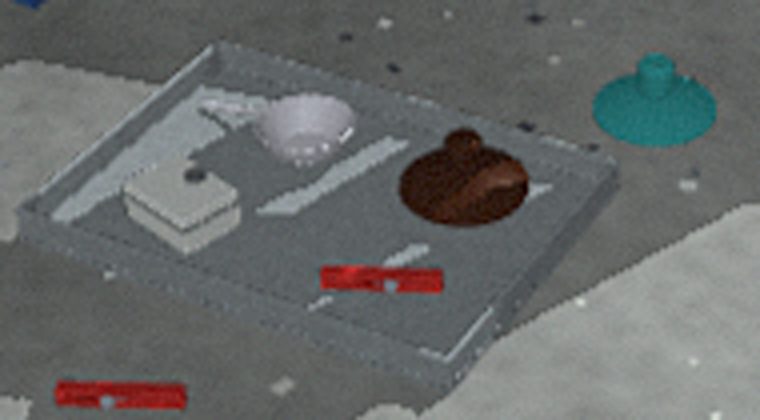

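View pics/c4.png

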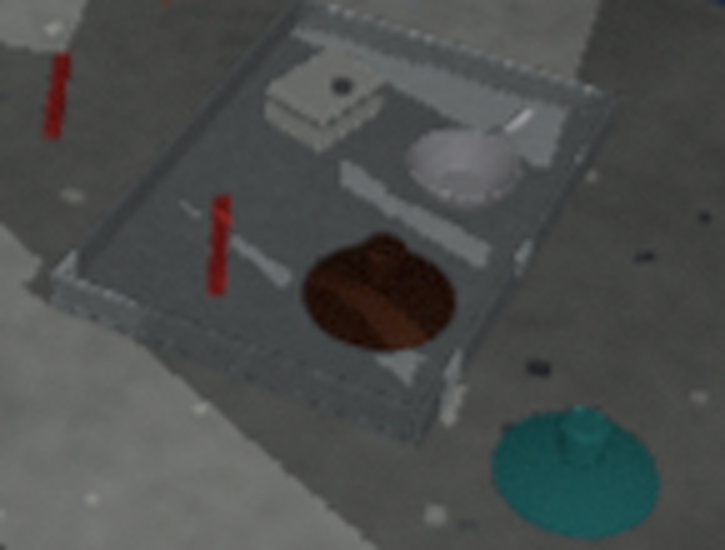

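```bash
python3 - <<'E'
from h import *
N={}
for n,(ox,oy,s),poly,gl in [('side0',(205,260,7),[(295,75),(348,148),(175,255),(125,182)],(243,147)),('scene0',(345,200,6),[(155,100),(210,95),(332,178),(290,185)],(258,108))]:
    d=load(n);P=pts(d)
    pp=np.round(np.array(poly)/s+np.array([ox,oy])-0.5+0.5/s).astype(np.int32)
    m=np.zeros(P.shape[:2],np.uint8);cv2.fillPoly(m,[pp],1)
    im=d['image'].astype(int)
    mm=(m>0)&(im.min(-1)>130)&(d['depth']>0)
    q=P[mm];
    for it in range(4):
        c=q.mean(0);u,sv,vt=np.linalg.svd(q-c);nn=vt[2]*np.sign(vt[2][2]);r=(q-c)@nn;q=q[abs(r)<max(0.002,2*r.std())]
    print(n,len(q),'c',c,'n',nn,'tilt',np.degrees(np.arccos(nn[2])),'res',r.std(),'long',vt[0])
    g=np.array(gl)/s+np.array([ox,oy])-0.5
    x,y=np.round(g).astype(int)
    print(' glass px',g,P[y,x],'patch med',np.median(P[y-1:y+2,x-1:x+2].reshape(-1,3),0),'above face',(np.median(P[y-1:y+2,x-1:x+2].reshape(-1,3),0)-c)@nn)
    M,o=pose(d);ray=M@np.array([(g[0]-d['cx'])/d['fx'],-(g[1]-d['cy'])/d['fy'],-1]);ray/=np.linalg.norm(ray);N[n]=(o,ray)
(o1,a),(o2,b)=N['side0'],N['scene0']
A=np.stack([a,-b],1);t=np.linalg.lstsq(A,o2-o1,rcond=None)[0];p,q=o1+a*t[0],o2+b*t[1];print('tri',p,q,(p+q)/2)
# foot
for n,(x0,y0,x1,y1) in [('side0',(215,290,265,330)),('scene0',(352,235,405,280))]:
    d=load(n);P=pts(d)[y0:y1,x0:x1];im=d['image'][y0:y1,x0:x1].astype(int)
    m=(im.max(-1)<45)&(abs(P[...,2]-.01)<.004);q=P[m];
    (cx,cy),(w,h),an=cv2.minAreaRect(q[:,:2].astype(np.float32));print(n,'foot',len(q),cx,cy,w,h,np.median(q[:,2]))
# knob, and brown pixels
for n,(x0,y0,x1,y1) in [('side0',(310,205,350,240)),('scene0',(235,178,276,210))]:
    d=load(n);P=pts(d)[y0:y1,x0:x1];im=d['image'][y0:y1,x0:x1].astype(int)
    m=(im[...,0]>im[...,1]*1.5)&(P[...,2]>.006);q=P[m]
    print(n,'lid bbox',q.min(0),q.max(0),'mid',(q.min(0)+q.max(0))/2)
    k=q[(q[:,2]>.049)];print('  knobtop',len(k),k.mean(0),k.min(0),k.max(0))
E
```

```text
side0 229 c [0.51480448 0.22463028 0.10736855] n [-0.35085118  0.12372074  0.9282223 ] tilt 21.840622417090255 res 0.0011088249747933188 long [-0.32124224 -0.9469849   0.00479783]
 glass px [239.21428571 280.5       ] [0.51394436 0.22123905 0.11727998] patch med [0.51394436 0.2210505  0.11703911] above face 0.00883531021847959
scene0 109 c [0.52313607 0.22053568 0.10931385] n [-0.32679524  0.11008     0.93866249] tilt 20.171862040465413 res 0.0008499079177650143 long [ 0.29700638  0.954837   -0.0085741 ]
 glass px [387.5 217.5] [0.51300819 0.22209155 0.11552935] patch med [0.51300819 0.22209155 0.11458581] above face 0.008429605827742272
tri [0.51332519 0.22143925 0.11629392] [0.51324337 0.2209337  0.11657131] [0.51328428 0.22118647 0.11643262]
side0 foot 810 0.5160020589828491 0.22195832431316376 0.08869029581546783 0.07615005224943161 0.010911302372292653
scene0 foot 704 0.5252267718315125 0.21915939450263977 0.08596868067979813 0.08729826658964157 0.009256676298453448
side0 lid bbox [ 0.15159772 -0.1701152   0.0129574 ] [0.51306271 0.64570979 0.78283416] mid [0.33233022 0.23779729 0.39789578]
  knobtop 43 [ 0.46632963 -0.11204936  0.07008349] [ 0.15159772 -0.14354364  0.04902343] [0.48428416 0.64570979 0.78283416]
scene0 lid bbox [ 0.44311882 -0.1707973   0.01165987] [1.37140247 0.46557697 0.81558605] mid [0.90726064 0.14738984 0.41362296]
  knobtop 39 [ 0.54958482 -0.08633636  0.11160637] [ 0.47086738 -0.14189076  0.04944332] [1.37140247 0.46557697 0.81558605]
```

Lens: (0.513, 0.221, 0.116) with its axis about (-0.34, 0.115, 0.933). Stepping 25 mm back along that axis gives a height of 0.093, which agrees with the 92 mm tilt axis over the foot. The brown lid in the tray is confirmed, with its knob near (0.473, -0.133). I'll move above it and refine with the wrist camera.

```bash
cat >> h.py <<'E'
def plan(p1,R1,n,p0=None,R0=None):
    s=telemetry.observe()
    p0=np.array(s['tcp_pos']) if p0 is None else p0
    R0=R.from_quat(s['tool_rot']) if R0 is None else R0
    p1=np.array(p1);w=(R0.inv()*R1).as_rotvec();p,r=p0,R0
    for i in range(1,n+1):
        pt=p0+(p1-p0)*i/n;rt=R0*R.from_rotvec(w*i/n)
        sh=np.round(r.inv().apply(pt-p)*100,2);tr=np.round(np.degrees((r.inv()*rt).as_rotvec()),1)
        print(list(map(float,sh)),list(map(float,tr)))
        p=p+r.apply(sh/100);r=r*R.from_rotvec(np.radians(tr))
    print('end',p,'ang err',np.degrees((r.inv()*R1).magnitude()),'max step mm',np.linalg.norm(p1-p0)/n*1000,'deg',np.degrees(np.linalg.norm(w))/n)
def tool(z,yaw):  # tool z dir, x near yaw (deg)
    z=np.array(z)/np.linalg.norm(z);x=np.array([np.cos(np.radians(yaw)),np.sin(np.radians(yaw)),0]);x-=z*(x@z);x/=np.linalg.norm(x)
    return R.from_matrix(np.stack([x,np.cross(z,x),z],1))
E
python3 - <<'E'
from h import *
plan([.473,-.134,.16],tool([0,0,-1],74),10)
E
```

```text
[3.94, -2.3, 0.4] [-0.0, -0.0, -5.3]
[4.13, -1.93, 0.4] [-0.0, -0.0, -5.3]
[4.3, -1.54, 0.41] [-0.0, -0.0, -5.3]
[4.41, -1.14, 0.4] [-0.0, -0.0, -5.3]
[4.51, -0.72, 0.4] [-0.0, -0.0, -5.3]
[4.55, -0.31, 0.4] [-0.0, -0.0, -5.3]
[4.56, 0.12, 0.4] [-0.0, -0.0, -5.3]
[4.53, 0.54, 0.41] [-0.0, -0.0, -5.3]
[4.46, 0.95, 0.4] [-0.0, -0.0, -5.3]
[4.35, 1.37, 0.4] [-0.0, -0.1, -5.3]
end [ 0.47301848 -0.13403095  0.15999719] ang err 0.07427674196240625 max step mm 45.7933159258378 deg 5.304124949506979
```

Request:
drive_tool:
  targets:
    - [3.94, -2.3, 0.4, 0, 0, -5.3, 6]
    - [4.13, -1.93, 0.4, 0, 0, -5.3, 6]
    - [4.3, -1.54, 0.41, 0, 0, -5.3, 6]
    - [4.41, -1.14, 0.4, 0, 0, -5.3, 6]
    - [4.51, -0.72, 0.4, 0, 0, -5.3, 6]
    - [4.55, -0.31, 0.4, 0, 0, -5.3, 6]
    - [4.56, 0.12, 0.4, 0, 0, -5.3, 6]
    - [4.53, 0.54, 0.41, 0, 0, -5.3, 6]

```text
t: 1.15
tcp_pos: [0.4167, -0.2042, 0.1681]
tool_rot: [0.85, 0.526, -0.0, 0.0]
contact_force: [0.7, -0.4, -0.1]
finger_gap: 0.0602
```

Request:
drive_tool:
  targets:
    - [4.46, 0.95, 0.4, 0, 0, -5.3, 6]
    - [4.35, 1.37, 0.4, 0, 0, -5.3, 6]
    - [0, 0, 0, 0, 0, 0, 6]
    - [0, 0, 0, 0, 0, 0, 6]

```text
t: 1.65
tcp_pos: [0.4728, -0.1343, 0.16]
tool_rot: [0.799, 0.602, -0.0, -0.0]
contact_force: [-0.0, 0.1, -0.6]
finger_gap: 0.06
```

```bash
python3 - <<'E'
from h import *
d=grab('wrist','wrist1');print(d['tcp_pos'],d['tool_rot'],telemetry.observe()['joint_positions'])
P=pts(d);im=d['image'].astype(int)
m=(im[...,0]>im[...,1]*1.5)&(d['depth']>.05)&(P[...,2]<.08)&(P[...,2]>.0)&(np.hypot(P[...,0]-.473,P[...,1]+.134)<.06)
q=P[m];print(len(q),q.min(0),q.max(0),(q.min(0)+q.max(0))/2)
for z in (.046,.049,.051,.053):
    k=q[q[:,2]>z];print(z,len(k),k.min(0),k.max(0),(k.min(0)+k.max(0))/2)
E
```

```text
[ 0.47277397 -0.13433576  0.16003408] [ 7.98832191e-01  6.01553748e-01 -3.95241849e-04 -2.50794272e-04] [-2.77540514e-01  6.59496815e-02 -1.94024433e-01  1.31131487e+00
 -3.20618297e-04  1.57403428e+00]
4317 [ 0.43454987 -0.17551705  0.01460715] [ 0.51611417 -0.09406297  0.0552417 ] [ 0.47533202 -0.13479001  0.03492442]
0.046 471 [ 0.46288139 -0.14730375  0.04658049] [ 0.48680449 -0.12321281  0.0552417 ] [ 0.47484294 -0.13525828  0.05091109]
0.049 454 [ 0.46288139 -0.14730375  0.04904628] [ 0.48661773 -0.12349401  0.0552417 ] [ 0.47474956 -0.13539888  0.05214399]
0.051 407 [ 0.46329929 -0.14666169  0.0510119 ] [ 0.48610584 -0.12371479  0.0552417 ] [ 0.47470257 -0.13518824  0.0531268 ]
0.053 148 [ 0.46505361 -0.14572731  0.05300014] [ 0.48548141 -0.12456168  0.0552417 ] [ 0.47526751 -0.1351445   0.05412092]
```

View pics/wrist1.png

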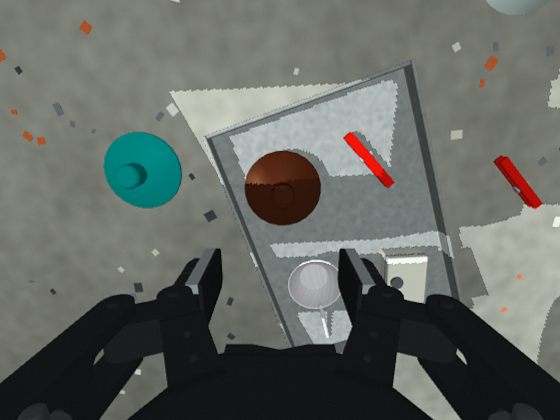

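The wrist picture shows the brown lid at (283,187) with its knob at (283,195), inside the tray. The peg is at (370,160), the strainer at (318,285), the box at (405,275) and the teal look-alike at (143,170) outside. The lid measures 82 mm wide with its top at 55 mm, centred at (0.475, -0.135). Descending.

Request:
drive_tool:
  targets:
    - [0, 0.23, 3, 0, 0, 0, 5]
    - [0, 0, 4, 0, 0, 0, 5]
    - [0, 0, 3, 0, 0, 0, 5]
    - [0, 0, 1.5, 0, 0, 0, 5]
    - [0, 0, 1.0, 0, 0, 0, 5]
    - [0, 0, 0, 0, 0, 0, 5]
    - [0, 0, 0, 0, 0, 0, 5]

```text
t: 2.58
tcp_pos: [0.4761, -0.1353, 0.0363]
tool_rot: [0.799, 0.601, 0.0, 0.001]
contact_force: [-0.0, -0.8, -1.3]
finger_gap: 0.0499
```

```bash
python3 - <<'E'
from h import *
for n in ('wrist','side'): d=grab(n,n+'2')
cv2.imwrite('pics/side2c.png',cv2.resize(cv2.imread('pics/side2.png')[165:275,255:400],None,fx=5,fy=5,interpolation=2))
E
```

```text
(no output)
```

View pics/wrist2.png

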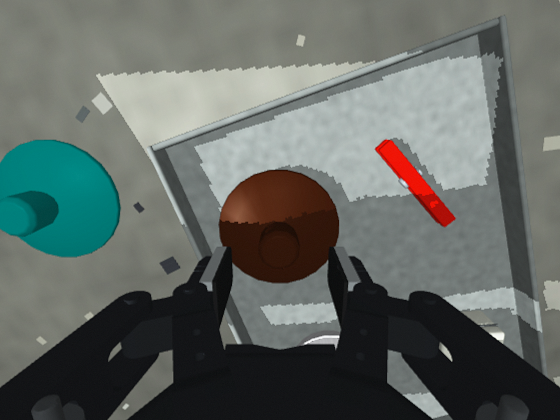

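View pics/side2c.png

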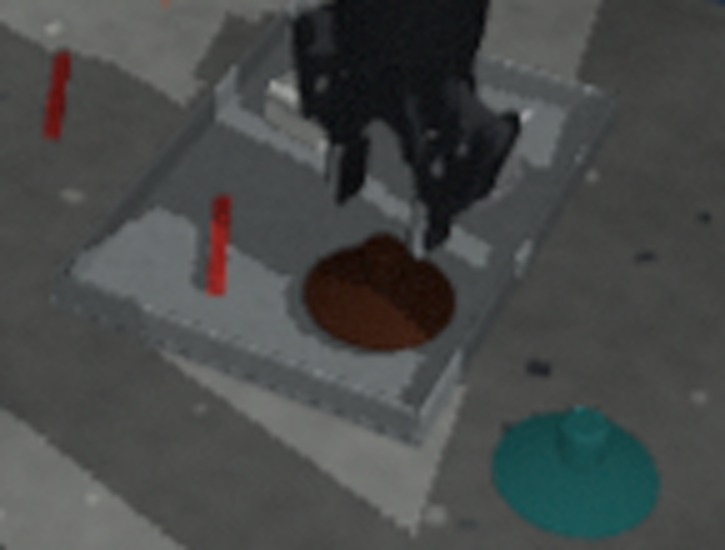

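```bash
python3 - <<'E'
from h import *
d=load('side2');w=load('wrist2')
for nm,p in (('tcp',np.array(w['tcp_pos'])),('knobtop',np.array([.475,-.135,.054])),('grasp',np.array(w['tcp_pos'])+[0,0,.019])):
    print(nm,(proj(d,p)-[255,165])*5,proj(w,p))
P=pts(w);im=w['image'].astype(int)
m=(im[...,0]>im[...,1]*1.5)&(P[...,2]>.049)&(P[...,2]<.06)&(np.hypot(P[...,0]-.475,P[...,1]+.135)<.03)
k=P[m];print(len(k),k.min(0),k.max(0),(k.min(0)+k.max(0))/2)
# finger depth points side
P=pts(d)[205:220,320:345]
q=P[(P[...,2]<.09)&(P[...,2]>.03)];
print(np.array([P[y,x] for y,x in ((214-205,342-320),(204-205,324-320))]))
# wrist fingers lowest z
P=pts(w);m=(im.max(-1)<90)&(w['depth']>.05)&(np.hypot(P[...,0]-.475,P[...,1]+.135)<.07)&(P[...,2]>.03)
print(np.percentile(P[m][:,2],[0,1,5,10]))
E
```

```text
tcp [378.79398857 266.19402286] [280.08419544 240.22773705]
knobtop [383.15758392 242.59775103] [278.22298385 252.38014498]
grasp [381.83798433 239.7458702 ] [280.16067604 253.35528489]
1247 [ 0.46293288 -0.14693846  0.0490884 ] [ 0.48717872 -0.12296033  0.05462034] [ 0.4750558  -0.1349494   0.05185437]
[[ 0.47110203 -0.20246606  0.00418389]
 [ 0.49393707 -0.13142063  0.02784592]]
[0.03198099 0.05144346 0.0904363  0.1161683 ]
```

The TCP projects onto the knob and the knob is centred between the pads. I'll lower 3 mm more and close.

Request:
drive_tool:
  targets:
    - [0, -0.1, 0.3, 0, 0, 0, 4]
    - [0, 0, 0, 0, 0, 0, 2]
    - [0, 0, 0, 0, 0, 0, 1.5]
    - [0, 0, 0, 0, 0, 0, 1.5]
    - [0, 0, 0, 0, 0, 0, 1.5]
    - [0, 0, 0, 0, 0, 0, 1.5]
  squeeze: 60

```text
t: 3.42
tcp_pos: [0.4744, -0.1347, 0.0323]
tool_rot: [0.799, 0.602, 0.0, 0.0]
contact_force: [0.2, 0.5, -0.1]
finger_gap: 0.0154
```

```bash
python3 - <<'E'
from h import *
grab('wrist','wrist3')
E
```

```text
(no output)
```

View pics/wrist3.png

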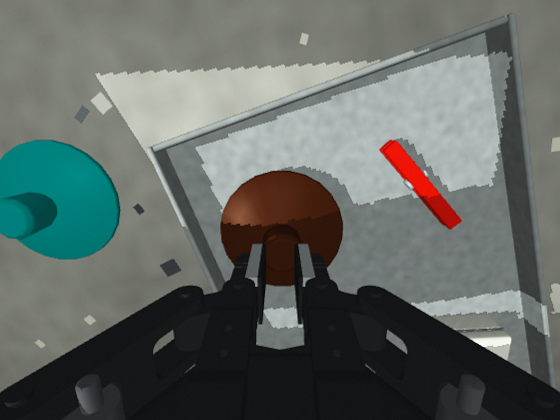

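```bash
python3 - <<'E'
from h import *
w=load('wrist3');P=pts(w)
for y in (238,245,255,265,280,300):
    print(y,[(x,P[y,x].round(3).tolist()) for x in (250,257,280,305,312)])
print(proj(w,np.array(w['tcp_pos'])))
cv2.imwrite('pics/w3c.png',cv2.resize(cv2.imread('pics/wrist3.png')[160:350,200:360],None,fx=3.5,fy=3,interpolation=2))
grab('side','side3')
cv2.imwrite('pics/side3c.png',cv2.resize(cv2.imread('pics/side3.png')[165:275,255:400],None,fx=5,fy=5,interpolation=2))
grab('scene','scene3')
cv2.imwrite('pics/scene3c.png',cv2.resize(cv2.imread('pics/scene3.png')[130:230,190:330],None,fx=5,fy=5,interpolation=2))
print(telemetry.observe()['finger_gap'])
E
```

```text
238 [(250, [0.455, -0.131, 0.026]), (257, [0.46, -0.132, 0.026]), (280, [0.477, -0.125, 0.052]), (305, [0.49, -0.14, 0.027]), (312, [0.494, -0.142, 0.025])]
245 [(250, [0.454, -0.136, 0.025]), (257, [0.467, -0.12, 0.067]), (280, [0.476, -0.129, 0.052]), (305, [0.49, -0.126, 0.067]), (312, [0.493, -0.147, 0.025])]
255 [(250, [0.464, -0.119, 0.079]), (257, [0.467, -0.121, 0.078]), (280, [0.474, -0.135, 0.053]), (305, [0.489, -0.126, 0.08]), (312, [0.492, -0.131, 0.071])]
265 [(250, [0.465, -0.119, 0.089]), (257, [0.468, -0.12, 0.088]), (280, [0.473, -0.141, 0.053]), (305, [0.488, -0.126, 0.09]), (312, [0.491, -0.131, 0.081])]
280 [(250, [0.467, -0.119, 0.103]), (257, [0.468, -0.122, 0.098]), (280, [0.465, -0.168, 0.021]), (305, [0.487, -0.127, 0.099]), (312, [0.49, -0.125, 0.103])]
300 [(250, [0.468, -0.119, 0.116]), (257, [0.466, -0.13, 0.1]), (280, [0.457, -0.195, 0.004]), (305, [0.486, -0.127, 0.112]), (312, [0.489, -0.125, 0.117])]
[280.08080601 240.22767539]
0.014968383548129098
```

View pics/w3c.png

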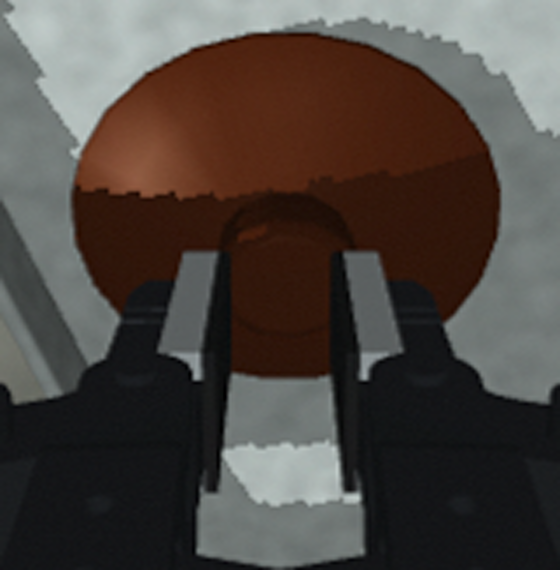

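View pics/side3c.png

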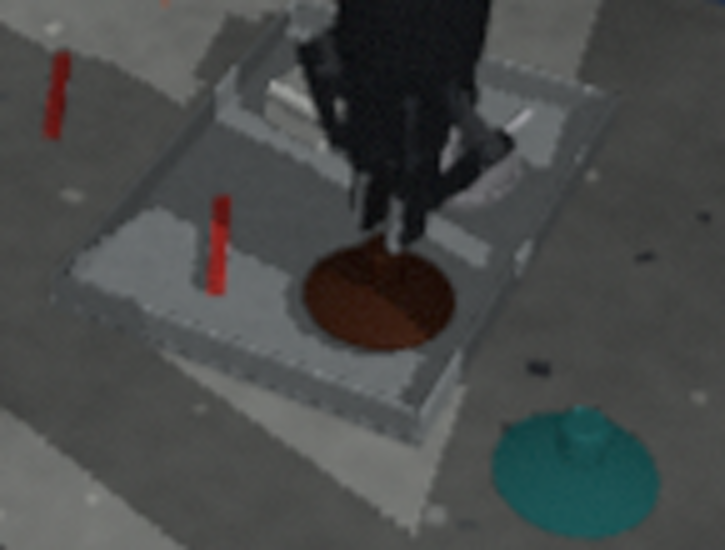

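View pics/scene3c.png

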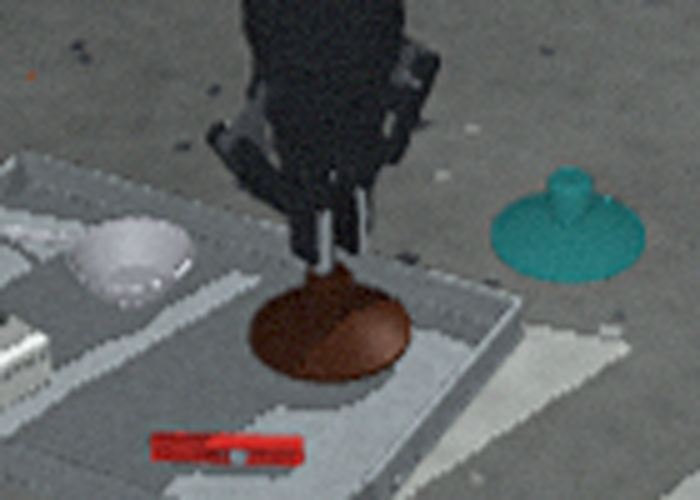

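The fingers closed above the knob without gripping: the gap is 15 mm against a 24 mm knob. I'll check where the tips really are in tool coordinates.

```bash
python3 - <<'E'
from h import *
for n in ('wrist0','wrist1','wrist2','wrist3'):
    w=load(n);P=pts(w);T=R.from_quat(w['tool_rot']).inv().apply((P-np.array(w['tcp_pos'])).reshape(-1,3)).reshape(P.shape)
    m=(w['depth']>.03)&(abs(T[...,1])<.065)&(T[...,2]>-.09)&(abs(T[...,0])<.025)&(P[...,2]>.056)
    q=T[m]; print(n,len(q),'max z',np.sort(q[:,2])[-8:].round(4) if len(q) else '')
    i=np.argsort(q[:,2])[-5:];print(q[i].round(3).tolist())
print(telemetry.observe()['joint_positions'])
E
```

```text
wrist0 6328 max z [-0.0427 -0.0426 -0.0426 -0.0426 -0.0425 -0.0422 -0.0422 -0.0421]
[[-0.006, -0.044, -0.043], [0.006, -0.044, -0.042], [0.005, 0.042, -0.042], [-0.004, -0.045, -0.042], [0.0, 0.042, -0.042]]
wrist1 10260 max z [-0.0351 -0.0351 -0.0351 -0.0351 -0.035  -0.0349 -0.0346 -0.0345]
[[0.009, -0.03, -0.035], [-0.001, 0.03, -0.035], [0.0, -0.03, -0.035], [0.003, 0.03, -0.035], [0.002, -0.03, -0.034]]
wrist2 11676 max z [-0.0327 -0.0326 -0.0326 -0.0326 -0.0325 -0.0325 -0.0325 -0.0311]
[[0.004, 0.025, -0.033], [0.007, 0.025, -0.032], [0.007, 0.025, -0.032], [0.006, 0.025, -0.032], [0.006, -0.026, -0.031]]
wrist3 10981 max z [-0.0317 -0.0316 -0.0316 -0.0316 -0.0312 -0.0309 -0.0307 -0.0305]
[[0.008, -0.008, -0.032], [0.004, -0.008, -0.031], [0.009, -0.008, -0.031], [0.01, -0.008, -0.031], [0.01, -0.008, -0.031]]
[-2.76729940e-01  1.22995354e-01 -4.17880668e-01  1.02994304e+00
 -7.15706915e-06  1.57407087e+00]
```

```bash
python3 - <<'E'
from h import *
w=load('wrist3');t=R.from_quat(w['tool_rot']);p=np.array(w['tcp_pos'])
for n,o in (('side3',(255,165)),('scene3',(190,130))):
    d=load(n)
    for z in (0,-.03):
        print(n,z,[((proj(d,p+t.apply([x,y,z]))-o)*5).round().tolist() for x in (-.011,.011) for y in (-.01,.01)])
E
```

```text
side3 0 [[408.0, 274.0], [381.0, 255.0], [380.0, 292.0], [353.0, 273.0]]
side3 -0.03 [[413.0, 232.0], [386.0, 214.0], [385.0, 250.0], [357.0, 231.0]]
scene3 0 [[331.0, 284.0], [301.0, 300.0], [360.0, 302.0], [330.0, 318.0]]
scene3 -0.03 [[329.0, 235.0], [299.0, 251.0], [358.0, 253.0], [328.0, 269.0]]
```

Both fixed cameras agree: the real tips sit 30 mm behind the reported TCP. I'll allow for that by opening, going 29 mm lower and closing again.

Request:
drive_tool:
  targets:
    - [0, 0, 0, 0, 0, 0, 5]
    - [0, 0, 0, 0, 0, 0, 5]
    - [0, 0, 0, 0, 0, 0, 5]
    - [0, 0, 1.2, 0, 0, 0, 5]
    - [0, 0, 1.2, 0, 0, 0, 5]
    - [0, 0, 0.5, 0, 0, 0, 5]
    - [0, 0, 0, 0, 0, 0, 5]

```text
t: 4.45
tcp_pos: [0.4738, -0.1346, 0.0025]
tool_rot: [0.799, 0.602, -0.0, -0.001]
contact_force: [-0.4, -0.0, -0.7]
finger_gap: 0.0498
```

Request:
drive_tool:
  targets:
    - [0, 0, 0, 0, 0, 0, 3.5]
    - [0, 0, 0, 0, 0, 0, 2]
    - [0, 0, 0, 0, 0, 0, 1.5]
    - [0, 0, 0, 0, 0, 0, 1.5]
    - [0, 0, 0, 0, 0, 0, 1.5]
    - [0, 0, 0, 0, 0, 0, 1.5]

```text
t: 5.2
tcp_pos: [0.4749, -0.1349, 0.0038]
tool_rot: [0.799, 0.602, 0.0, 0.0]
contact_force: [0.4, 0.2, 5.8]
finger_gap: 0.0223
```

```bash
python3 - <<'E'
from h import *
grab('wrist','wrist4')
grab('side','side4')
cv2.imwrite('pics/side4c.png',cv2.resize(cv2.imread('pics/side4.png')[165:275,255:400],None,fx=5,fy=5,interpolation=2))
E
```

```text
(no output)
```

View pics/wrist4.png

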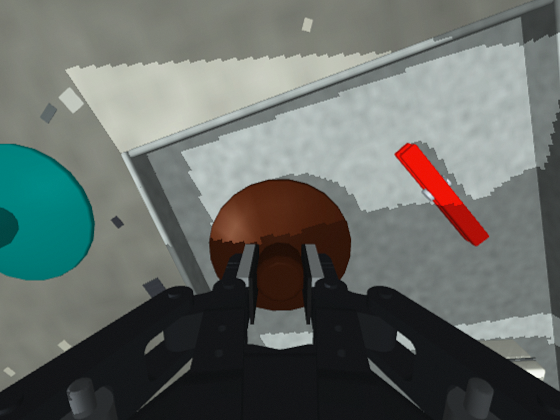

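View pics/side4c.png

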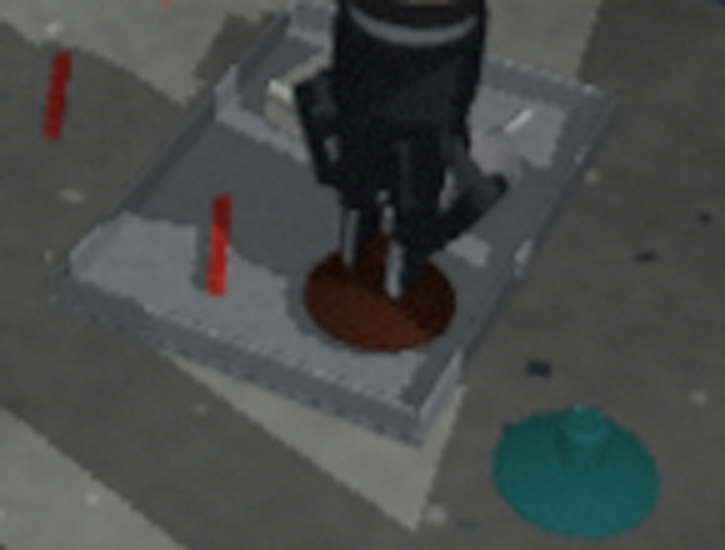

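The pads now stop on the knob with a 22 mm gap. Lifting.

Request:
drive_tool:
  targets:
    - [0, 0, -0.5, 0, 0, 0, 1.5]
    - [0, 0, -1, 0, 0, 0, 1.5]
    - [0, 0, -2, 0, 0, 0, 1.5]
    - [0, 0, -3.5, 0, 0, 0, 1.5]
    - [0, 0, -4, 0, 0, 0, 1.5]
    - [0, 0, -4, 0, 0, 0, 1.5]
    - [0, 0, -4, 0, 0, 0, 1.5]
    - [0, 0, -3, 0, 0, 0, 1.5]

```text
t: 6.3
tcp_pos: [0.4744, -0.1347, 0.2256]
tool_rot: [0.799, 0.602, 0.0, 0.001]
contact_force: [-0.2, -0.1, -1.1]
finger_gap: 0.0222
```

Request:
drive_tool:
  targets:
    - [0, 0, -1, 0, 0, 0, 1.5]
    - [0, 0, 0, 0, 0, 0, 1.5]
    - [0, 0, 0, 0, 0, 0, 1.5]

```text
t: 6.68
tcp_pos: [0.4738, -0.1345, 0.2318]
tool_rot: [0.799, 0.602, -0.001, -0.001]
contact_force: [0.2, -0.1, -0.5]
finger_gap: 0.0223
```

```bash
python3 - <<'E'
from h import *
w=grab('wrist','wrist5');grab('side','side5');grab('scene','scene5')
im=[cv2.imread(f'pics/{n}5.png') for n in ('side','scene')]
cv2.imwrite('pics/m5.png',cv2.resize(np.hstack([im[0][100:300,200:400],im[1][60:260,150:350]]),(800,400),interpolation=2))
for n in ('side5','scene5','wrist5'):
    d=load(n);P=pts(d);I=d['image'].astype(int)
    T=R.from_quat(w['tool_rot']).inv().apply((P-np.array(w['tcp_pos'])).reshape(-1,3)).reshape(P.shape)
    m=(I[...,0]>I[...,1]*1.5)&(I[...,0]>20)&(d['depth']>.05)&(np.linalg.norm(T[...,:2],axis=-1)<.06)&(T[...,2]>-.06)&(T[...,2]<.04)
    q=T[m];print(n,len(q),q.min(0).round(4),q.max(0).round(4))
E
```

```text
side5 476 [-0.0337 -0.0411 -0.0522] [ 0.0408  0.0326 -0.0104]
scene5 489 [-0.03   -0.0316 -0.0516] [ 0.0415  0.0441 -0.0001]
wrist5 11267 [-0.0412 -0.0412 -0.0578] [ 0.0412  0.041  -0.0099]
```

View pics/m5.png

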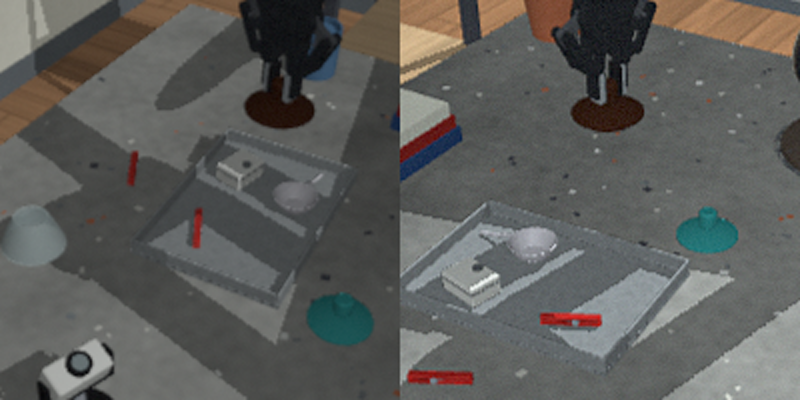

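View pics/wrist5.png

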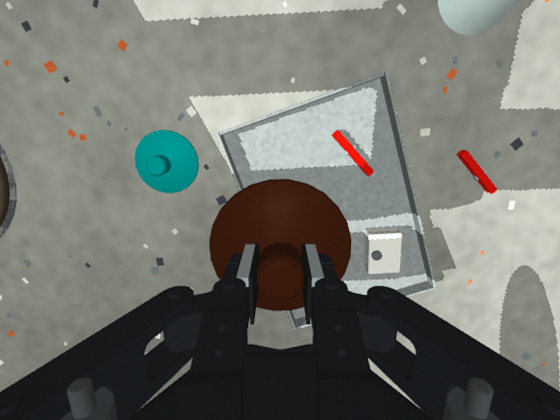

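The lid hangs centred and level in the tool, with its origin at about the reported TCP. Nothing else in the tray has moved. Next is a waypoint to look at the lens from above with the wrist camera.

```bash
python3 - <<'E'
from h import *
plan([.45,.07,.29],tool([0,0,-1],95),7)
E
```

```text
[2.71, -1.14, -0.82] [-0.0, -0.0, -3.0]
[2.77, -0.99, -0.83] [-0.0, -0.0, -3.0]
[2.82, -0.85, -0.82] [-0.0, -0.0, -3.0]
[2.86, -0.7, -0.83] [-0.1, -0.0, -3.0]
[2.89, -0.54, -0.82] [0.0, -0.0, -3.0]
[2.92, -0.4, -0.83] [0.0, -0.0, -3.0]
[2.93, -0.24, -0.82] [-0.0, -0.0, -3.0]
end [0.44998711 0.06998089 0.28996417] ang err 0.04929331384272461 max step mm 30.56281071204562 deg 3.006018899957069
```

Request:
drive_tool:
  targets:
    - [2.71, -1.14, -0.82, 0, 0, -3, 1.5]
    - [2.77, -0.99, -0.83, 0, 0, -3, 1.5]
    - [2.82, -0.85, -0.82, 0, 0, -3, 1.5]
    - [2.86, -0.7, -0.83, 0, 0, -3, 1.5]
    - [2.89, -0.54, -0.82, 0, 0, -3, 1.5]
    - [2.92, -0.4, -0.83, 0, 0, -3, 1.5]
    - [2.93, -0.24, -0.82, 0, 0, -3, 1.5]
    - [0, 0, 0, 0, 0, 0, 1.5]

```text
t: 7.82
tcp_pos: [0.4503, 0.0712, 0.291]
tool_rot: [0.675, 0.738, 0.0, 0.0]
contact_force: [-0.2, -0.3, -1.4]
finger_gap: 0.0222
```

Request:
drive_tool:
  targets:
    - [0, 0, 0, 0, 0, 0, 1.5]

```text
t: 7.95
tcp_pos: [0.4503, 0.0696, 0.2904]
tool_rot: [0.676, 0.737, -0.0, -0.0]
contact_force: [0.5, -0.4, -2.2]
finger_gap: 0.022
```

```bash
python3 - <<'E'
from h import *
w=grab('wrist','wrist6');print(proj(w,np.array([.513,.221,.1165])))
E
```

```text
[351.31000024  47.85312437]
```

View pics/wrist6.png

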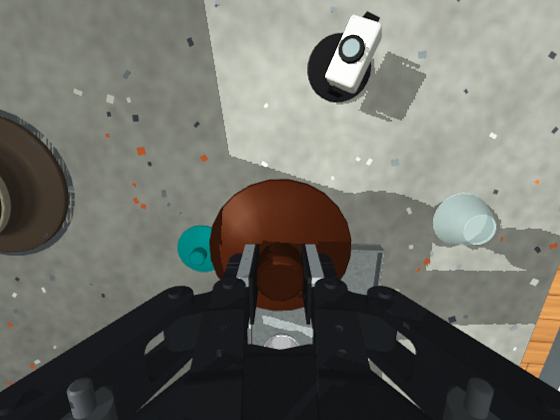

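The lens shows at (351,48), exactly where my estimate projects. I'll refine the normal from this close view.

```bash
python3 - <<'E'
from h import *
d=load('wrist6');P=pts(d)
cv2.imwrite('pics/w6c.png',cv2.resize(cv2.imread('pics/wrist6.png')[5:110,300:400],None,fx=5,fy=5,interpolation=2))
I=d['image'].astype(int);m=np.zeros(I.shape[:2],bool);m[8:105,318:392]=1
m&=(I.min(-1)>150)&(P[...,2]>.085)
q=P[m]
for it in range(8):
    c=q.mean(0);u,sv,vt=np.linalg.svd(q-c,full_matrices=False);nn=vt[2]*np.sign(vt[2][2]);r=(q-c)@nn;q=q[abs(r)<max(.0015,2*r.std())]
print(len(q),c,nn,np.degrees(np.arccos(nn[2])),r.std(),vt[0])
e=(q-c)@vt[:2].T;print('extent',e.min(0),e.max(0))
g=np.median(P[45:51,348:355].reshape(-1,3),0);print('glass',g,(g-c)@nn)
n2=np.array([-.339,.117,.933]);print('axis pt',g-.025*nn,np.degrees(np.arccos(n2@nn/np.linalg.norm(n2))))
E
```

```text
1814 [0.51580904 0.21977808 0.11018077] [ 0.93513554 -0.34436015  0.08329233] 85.22216569803247 0.009967959168914261 [-0.23325055 -0.42144272  0.8763448 ]
extent [-0.03108999 -0.08308626] [0.35822301 0.03460352]
glass [0.51301233 0.22163964 0.11486244] -0.0028664041363577484
axis pt [0.48963394 0.23024864 0.11278013] 106.24321854423582
```

View pics/w6c.png

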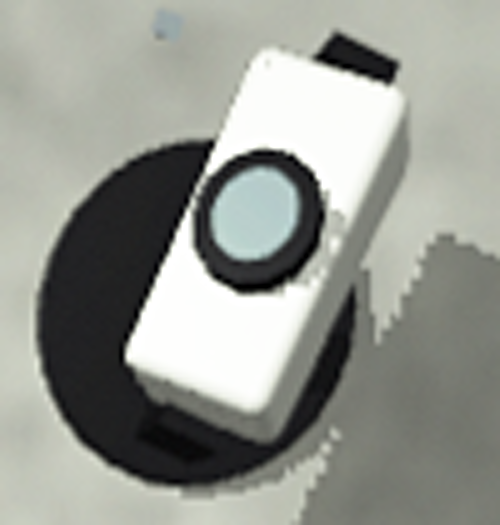

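Zero-depth outliers broke that fit, so I'll refit on the front face polygon only.

```bash
python3 - <<'E'
from h import *
d=load('wrist6');P=pts(d);I=d['image'].astype(int)
poly=np.array([(268,58),(390,97),(260,400),(138,358)])/5+[300,5]
m=np.zeros(I.shape[:2],np.uint8);cv2.fillPoly(m,[poly.round().astype(np.int32)],1)
m=(m>0)&(I.min(-1)>150)&(d['depth']>.1)&(P[...,2]<.14)
q=P[m]
for it in range(8):
    c=q.mean(0);u,sv,vt=np.linalg.svd(q-c,full_matrices=False);nn=vt[2]*np.sign(vt[2][2]);r=(q-c)@nn;q=q[abs(r)<max(.0015,2.5*r.std())]
print(len(q),c,nn,'tilt',np.degrees(np.arccos(nn[2])),r.std(),vt[0])
g=np.median(P[45:51,348:355].reshape(-1,3),0);print('glass',g,(g-c)@nn,'axis pt',g-.025*nn)
n=nn*2+np.array([-.339,.117,.933]);n/=np.linalg.norm(n);L=np.array([.513,.2213,.116])
print('n',n); Rf=tool(-n,112)
np.save('goal.npy',dict(n=n,L=L,R=Rf.as_quat()),allow_pickle=True)
print('A');plan(L+.2*n,Rf,5); print(R.from_quat(telemetry.observe()['tool_rot']).as_matrix())
print('B');plan(L+.12*n,Rf,3,L+.2*n,Rf)
E
```

```text
1113 [0.51764144 0.21910345 0.10772682] [-0.34230766  0.11366604  0.93268724] tilt 21.142341335303744 0.0007659262099985227 [ 0.30653206  0.9518539  -0.00350084]
glass [0.51301233 0.22163964 0.11486244] 0.008528160207161475 axis pt [0.52157002 0.21879799 0.09154526]
n [-0.3412572   0.11479488  0.9329339 ]
A
[3.5, 0.19, -0.24] [-3.6, -2.2, -3.0]
[3.46, 0.39, -0.36] [-3.7, -2.2, -3.0]
[3.43, 0.6, -0.47] [-3.6, -2.1, -3.0]
[3.37, 0.8, -0.54] [-3.6, -2.2, -3.0]
[3.31, 1.02, -0.61] [-3.7, -2.2, -3.0]
end [0.4447279  0.24428733 0.3025828 ] ang err 0.053903622315459254 max step mm 35.09400125605776 deg 5.189145696768426
[[-8.56098899e-02  9.96328376e-01 -8.44672843e-04]
 [ 9.96328660e-01  8.56095259e-02 -4.58077925e-04]
 [-3.84083994e-04 -8.80787762e-04 -9.99999538e-01]]
B
[0.0, -0.0, 2.67] [0.0, 0.0, 0.0]
[-0.0, -0.0, 2.66] [0.0, 0.0, 0.0]
[0.0, -0.0, 2.67] [0.0, 0.0, 0.0]
end [0.47204914 0.23507539 0.22795207] ang err 0.0 max step mm 26.666666666666657 deg 0.0
```

All views agree: tilt 21.1°, tilt axis at 0.0915 m against 0.092 given. Going to 20 cm stand-off first.

Request:
drive_tool:
  targets:
    - [3.5, 0.19, -0.24, -3.6, -2.2, -3.0, 1.5]
    - [3.46, 0.39, -0.36, -3.7, -2.2, -3.0, 1.5]
    - [3.43, 0.6, -0.47, -3.6, -2.1, -3.0, 1.5]
    - [3.37, 0.8, -0.54, -3.6, -2.2, -3.0, 1.5]
    - [3.31, 1.02, -0.61, -3.7, -2.2, -3.0, 1.5]
    - [0, 0, 0, 0, 0, 0, 1.5]
    - [0, 0, 0, 0, 0, 0, 1.5]

```text
t: 8.88
tcp_pos: [0.4447, 0.244, 0.3028]
tool_rot: [0.563, 0.806, 0.052, 0.176]
contact_force: [-0.1, -0.9, -0.7]
finger_gap: 0.0223
```

```bash
cat > chk.py <<'E'
from h import *
def chk(tag):
    G=np.load('goal.npy',allow_pickle=True).item();n,L=G['n'],G['L']
    s=telemetry.observe();t=R.from_quat(s['tool_rot']);v=s['tcp_pos']-L
    print('along',v@n,'off-axis',np.linalg.norm(v-n*(v@n)),'ang',np.degrees(np.arccos(-t.as_matrix()[:,2]@n)),'gap',s['finger_gap'])
    for c in ('side','scene'):
        d=grab(c,c+tag)
    a,b=(cv2.imread(f'pics/{c}{tag}.png') for c in('side','scene'))
    cv2.imwrite(f'pics/m{tag}.png',cv2.resize(np.hstack([a[140:340,150:350],b[90:290,290:490]]),(800,400),interpolation=2))
    # lid from colored points in lens frame
    for c in ('side','scene'):
        d=load(c+tag);P=pts(d);I=d['image'].astype(int);m=(I[...,0]>I[...,1]*1.5)&(I[...,0]>20)&(d['depth']>.05)&(np.linalg.norm(P-s['tcp_pos'],axis=-1)<.075)
        q=P[m]-L;h=q@n;e=q-np.outer(h,n);y=np.array([0.3065,.9519,0]);y/=np.linalg.norm(y);x=np.cross(y,n)
        print(c,len(q),'h',np.percentile(h,[1,50,99]).round(4),'x',(q@x).min().round(4),(q@x).max().round(4),'y',(q@y).min().round(4),(q@y).max().round(4))
E
python3 -c "
from chk import *
chk('7')"
```

```text
along 0.20023237032260363 off-axis 0.0002913699556981201 ang 0.012676068410260607 gap 0.022348568848756308
side 1234 h [0.2136 0.2209 0.2521] x -0.0399 0.0418 y -0.0378 0.0416
scene 446 h [0.2007 0.2156 0.2451] x -0.0096 0.047 y -0.0304 0.0432
```

View pics/m7.png

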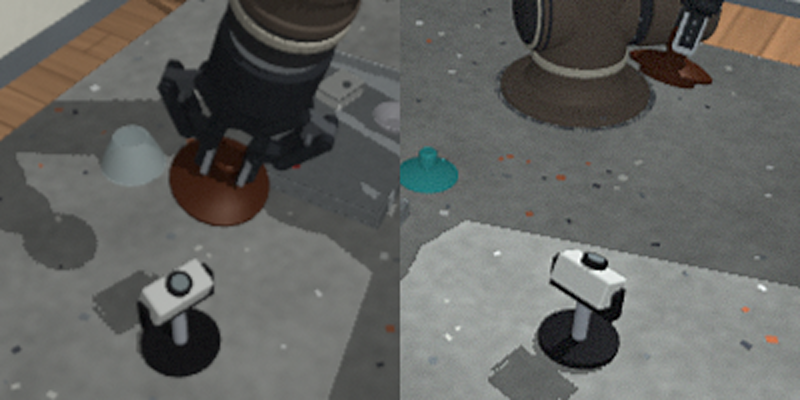

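The lid is centred on the axis at 0.200 m with its brim at 0.214, as expected, and the camera is untouched. Moving in 8 cm along the axis.

Request:
drive_tool:
  targets:
    - [0, 0, 2, 0, 0, 0, 1.5]
    - [0, 0, 2, 0, 0, 0, 1.5]
    - [0, 0, 2, 0, 0, 0, 1.5]
    - [0, 0, 1.2, 0, 0, 0, 1.5]
    - [0, 0, 0.8, 0, 0, 0, 1.5]
    - [0, 0, 0, 0, 0, 0, 1.5]
    - [0, 0, 0, 0, 0, 0, 1.5]
    - [0, 0, 0, 0, 0, 0, 1.5]

```text
t: 9.98
tcp_pos: [0.4722, 0.236, 0.2293]
tool_rot: [0.563, 0.806, 0.053, 0.176]
contact_force: [-0.1, -0.3, -1.2]
finger_gap: 0.022
```

```bash
python3 -c "
from chk import *
chk('8')
grab('wrist','wrist8')"
```

```text
along 0.12132415455080169 off-axis 0.001014499870074562 ang 0.1589134631615543 gap 0.022028972002394665
side 1019 h [0.1349 0.1422 0.1732] x -0.0391 0.0406 y -0.0378 0.0418
scene 445 h [0.1218 0.1373 0.1653] x -0.0152 0.0469 y -0.0324 0.0442
```

View pics/m8.png

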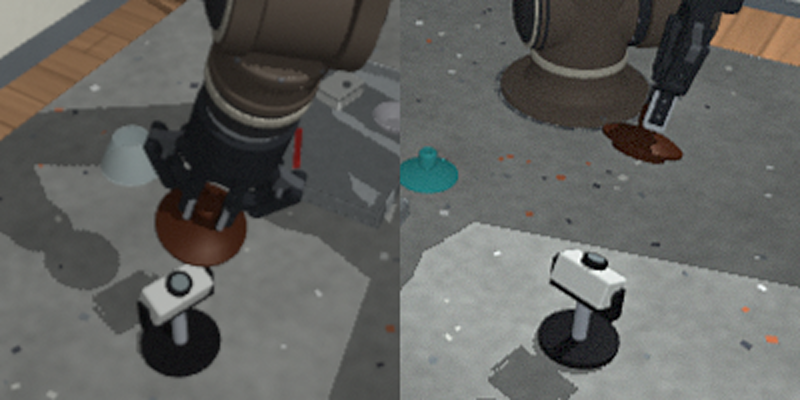

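View pics/wrist8.png

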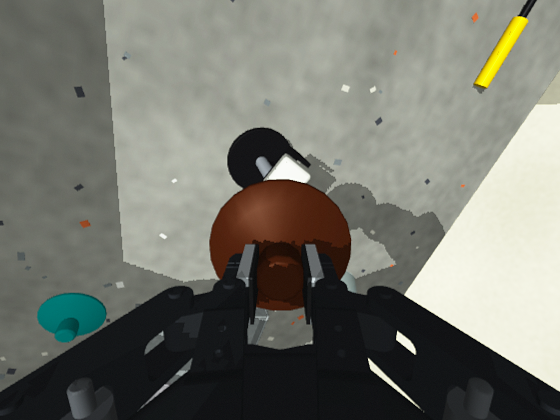

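Request:
drive_tool:
  targets:
    - [0, 0, 0, 0, 0, 0, 1.5]
    - [0, 0, 0, 0, 0, 0, 1.5]
    - [0, 0, 0, 0, 0, 0, 1.5]
    - [0, 0, 0, 0, 0, 0, 1.5]

```text
t: 10.62
tcp_pos: [0.4721, 0.2357, 0.2286]
tool_rot: [0.563, 0.806, 0.052, 0.176]
contact_force: [-0.8, -0.1, -0.6]
finger_gap: 0.0221
```

```bash
python3 -c "
from chk import *
chk('9')
s=telemetry.observe();print(s['qd'],s['t'])
print(job.close_job())"
```

```text
along 0.12064564585928181 off-axis 0.0006409695239466941 ang 0.09381440896509213 gap 0.022090527828134053
side 1023 h [0.1345 0.1416 0.1732] x -0.0403 0.0403 y -0.0368 0.0417
scene 458 h [0.1214 0.1369 0.1643] x -0.0179 0.0472 y -0.0334 0.0427
[ 0.00139705  0.00157423  0.00010665  0.0001641  -0.0006818   0.00118621] 10.725
the job is handed in; nothing more can be done
None
```

I took the brown lid by its knob out of the tray and handed the job in at about 10.7 s, with the lid held in front of the camera lens. No verdict was reported.

**Last checks**
- **Lid position:** the lid was about 121 mm from the lens and within about 1 mm of its line of sight by the arm's reading. The pictures agree to a few millimetres.
- **Squareness:** the arm reads 0.1° off my measured lens axis. That axis fit is itself good to about 2°.
- **Steadiness:** the joints were practically still, and the fingers held the knob at a 22 mm gap.
- **Other things:** nothing in the tray looked moved just after the lift. The bowl and camera looked untouched in the later pictures. I did not measure the final positions of the strainer, box, peg or bowl.

**What failed or disagreed**
- **First grip missed:** the real fingertips are about 30 mm behind the reported TCP, so the fingers closed on air above the knob. I confirmed the offset in all three cameras, went lower and gripped again.
- **Knob width:** the gap is about 2 mm less than the stated 24–25 mm knob width, but the lid did not shift in the fingers.

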